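Fill a glaze-test tube to its line from a ruler-straight row of discs

ROBOT

A 7-joint arm with a two-finger parallel gripper is mounted at the origin on the work surface. World frame = base frame: x ahead of the robot, y to its left, z up, the work surface at z = 0. Lengths are in m, angles in rad, forces in N, time in s.
With the tool pointing down it reaches from about 0.4 to 0.875 m from the base axis. Payload 19.3 kg.
Tool frame: the origin (TCP) lies midway between the tips of the shut fingers; the grasp point (between the pads) lies 19 mm behind it (hold_point_z is the distance from the TCP to the grasp point, in m); z points along the fingers, y is the direction in which the jaws open and shut (so a half turn about z gives the same grasp; the last joint's range is limited). The gripper opens to 85 mm and grips with 20 to 120 N. Pads are 22 mm wide; open, the fingers measure 114 mm over their backs; the gripper's body (76 mm by 85 mm) begins 54 mm behind the grasp point. The pads swing forward as they close: fully open they stand 13 mm farther back than shut.
Start: joints at [-1.301, 0.521, -0.036, 1.599, 0.021, 1.021, -0.113], TCP at [0.208, 0.589, 0.231] pointing down, gripper open.
Joint ranges: [-2.91, 2.91], [-0.3, 2.13], [-1.5, 1.42], [0.17, 2.43], [-1.26, 4.41], [0.16, 1.93], [-2.52, 2.52]. Speed limits (rad/s): [1.89, 1.89, 2.39, 2.39, 3.01, 3.01, 3.01].

INTERFACE

Orientations are given as a 3x3 rotation matrix whose columns are the frame's x, y, z axes.
In Python, from bench import * gives the robot as it stands.
- The arm moves only by the tool carry_out, never from a script. Its argument "motion" is a list of rows, each an object with "linear": the shift along the tool's x, y, z in cm, a list of three; "twist": the turn about the tool's z in degrees; "jaw": the opening in per cent of the stroke, from 0 (shut) to 100 (fully open). A call has 1 to 20 rows; each row is the pose to reach, as a shift and turn from the pose commanded when the call began, along the tool's axes at that moment; what a row does not reach only later rows make up. A row lasts 1/12 s, in which the tool goes at most 41.7 mm and 7.16 degrees, less where a joint would pass 70% of its speed; a pose out of reach is approached as far as the arm can. A call with a gripper value outside its range is refused whole. The fingers move at their own pace and stop on an object; "force" is the grip in N (left out, the last holds). Time passes only in rows, so rows that repeat a pose let the fingers close. It gives the time, the measured TCP pose, the force and the opening at its end, in the units of the state.
- get_obs(): the state, without advancing time (a new reading comes with each control period).
- get_image(name): name is "scene" or "top" or "wrist"; returns a dict with "img" (400x640x3 uint8, red, green, blue), "fovy" (degrees; the focal length in pixels is half the picture's height over the tangent of half this angle, whatever the lens; pixels are square), "cx", "cy" (the principal point, pixels), "world_to_cam" (4x4, takes a point from world to camera coordinates). Camera axes: x right, y down, z forward; pixel columns grow to the right and rows downward; lengths in m; the calibration is good to about 2 mm. A picture is of the moment at which its call begins. There is no depth.
- sign_off(): hands the job in, once; it reports no verdict.
Trained networks look in a picture, given as the dict that the camera call returned (one of the last four; its "shot" number tells which), for a name from the list of things; names that differ only in an ending like _2 or _b are one class to them, and where a whole thing is asked for, a point or a joint stands for the part that bears it (a point fixed in the world has none). Each returns a list of dicts, best first, with "p" (0 to 1); they miss things now and then, are a little off and sometimes report something else, mostly with a low value. They report only what shows in the picture. A call takes as long as a camera call. They do not tell look-alikes from the thing itself.
- look_for(label, picture): "centre" ([row, column] as shares, 0 to 1, of the picture: columns of its width, rows of its height, amid what is visible of it).
- outline_of(label, picture): "pixels" (400x640 bool, what is visible of it) and "centre" ([row, column] as shares, 0 to 1, of the picture: columns of its width, rows of its height, amid what is visible of it).
- landmark_of(label, picture): "centre" ([row, column] as shares, 0 to 1, of the picture: columns of its width, rows of its height: a listed point, or the origin of a listed thing).
The state is a dict: "time": time; "q": joint angles; "dq": joint speeds; "joint_efforts": joint torques, N m; "tcp_pos": TCP position; "orientation": TCP orientation; "ft_force": force on the tool from outside, world axes, zero at the start; "moment": the same for the moment, N m; "opening": opening from 0.0 (shut) to 1.0 (fully open).
Only numpy, scipy, OpenCV 4.12 (cv2) and the standard library are available. Lean on these libraries where they do the work, as an engineer would, in place of code of your own. Each camera call takes 0.05 s, during which the arm holds its last target. There are 200 camera calls.

TASK

Pick up the ruler by its grip and, holding it, sweep all five loose clay discs up against the stand's fence so that they lie in one straight row on the deck. Then feed the row along the fence into the tube under the hole, disc after disc, until the top of the stack inside comes level with the tube's painted line and no higher. Leave the spare discs lying flat on the deck clear of the hole, lay the ruler down flat on its base, and leave the jars, strip, bottle and bowl where they stand.

Things in the scene. Friction and masses are not known exactly. Their poses are not given: they have to be found in the camera images.
- stand: Tube-filling stand, fixed: level grey deck 210 mm (its x) by 380 mm (its y), 8 mm thick, top 70 mm above the table, over a foot plate. A straight fence runs along the deck's far edge and a round hole near its +y end takes a tube's rim. Origin: on the table under the deck's centre; x across the deck towards the fence (away from the robot), y along the fence towards the hole, z up.
- fence_mid (a point): On the foot of the fence's inner face, at deck-top height: stand x = 88 mm, y = -22 mm. Aluminium fence, 12 mm high above the deck, 10 mm thick, inner face straight at stand x = 88 mm from y = -186 to 114 mm. A disc touching it has its centre at stand x = 66 mm, in line with the hole. Axes as the stand's.
- hole (a point): Centre of the mouth of the tube under the hole, flush with the deck; stand x = 66, y = 150 mm. 48 mm opening. A fixed steel hold-down strip 14 mm wide, 2 mm thick, 12 mm above the deck, reaches over the row's line from y = 90 mm to an end stop at y = 176.5 mm: discs slide level beneath it, and each drops in when its centre comes within about 4 mm of this point.
- disc1: Loose terracotta-coloured fired-clay test disc, 44 mm across, 10 mm thick, about 28 g, flat on the deck; the five are alike. At the start the centres are 24 to 72 mm apart along the fence (between stand y = 97 and -119 mm) and 13 to 79 mm short of touching it. Origin: the disc's centre; z is its axis.
- disc2: Loose terracotta-coloured fired-clay test disc, 44 mm across, 10 mm thick, about 28 g, flat on the deck; the five are alike. At the start the centres are 24 to 72 mm apart along the fence (between stand y = 97 and -119 mm) and 13 to 79 mm short of touching it. Origin: the disc's centre; z is its axis.
- disc3: Loose terracotta-coloured fired-clay test disc, 44 mm across, 10 mm thick, about 28 g, flat on the deck; the five are alike. At the start the centres are 24 to 72 mm apart along the fence (between stand y = 97 and -119 mm) and 13 to 79 mm short of touching it. Origin: the disc's centre; z is its axis.
- disc4: Loose terracotta-coloured fired-clay test disc, 44 mm across, 10 mm thick, about 28 g, flat on the deck; the five are alike. At the start the centres are 24 to 72 mm apart along the fence (between stand y = 97 and -119 mm) and 13 to 79 mm short of touching it. Origin: the disc's centre; z is its axis.
- disc5: Loose terracotta-coloured fired-clay test disc, 44 mm across, 10 mm thick, about 28 g, flat on the deck; the five are alike. At the start the centres are 24 to 72 mm apart along the fence (between stand y = 97 and -119 mm) and 13 to 79 mm short of touching it. Origin: the disc's centre; z is its axis.
- ruler: Loose aluminium straightedge with a raised grip, 190 g, on the table left or right of the stand. Flat base 240 x 36 x 6 mm; along the middle of its top a dark wooden grip bar 120 mm long, 14 mm wide, from 6 to 44 mm above the underside, to be pinched across its width from above. Origin: centre of the underside; x along its length (roughly away from the robot), z up.
- tube_yellow: Tube with a yellow rim and yellow painted line, fixed: clear, 48 mm inside, window towards stand +x; rim 70 mm, inner floor 20 mm above the table. Line 2 discs (20 mm) above the inner floor. One of the three tubes, not always the same, stands under the hole; the others wait on the foot plate beyond the fence, rims at deck height. Origin: on the table on the axis.
- tube_blue: Tube with a blue rim and blue painted line, fixed: clear, 48 mm inside, window towards stand +x; rim 70 mm, inner floor 20 mm above the table. Line 3 discs (30 mm) above the inner floor. One of the three tubes, not always the same, stands under the hole; the others wait on the foot plate beyond the fence, rims at deck height. Origin: on the table on the axis.
- tube_red: Tube with a red rim and red painted line, fixed: clear, 48 mm inside, window towards stand +x; rim 70 mm, inner floor 20 mm above the table. Line 4 discs (40 mm) above the inner floor. One of the three tubes, not always the same, stands under the hole; the others wait on the foot plate beyond the fence, rims at deck height. Origin: on the table on the axis.
- tube_yellow_mark (a point): Point on the axis of the yellow tube at the height of its painted line, 40 mm above the table. Axes as the tube's.
- tube_blue_mark (a point): Point on the axis of the blue tube at the height of its painted line, 50 mm above the table. Axes as the tube's.
- tube_red_mark (a point): Point on the axis of the red tube at the height of its painted line, 60 mm above the table. Axes as the tube's.
- guide_strip: Bystander: loose pale wooden thickness strip, 260 x 40 x 10 mm, no grip on it, lying on the table on the side of the stand where the ruler is not. Origin: centre of its underside; x along its length.
- underglaze_jar: Bystander: jar with a blue cap, 38 mm across, 45 mm tall, standing on the deck in the rear corner behind the hole. Origin: centre of its underside.
- oxide_jar: Bystander: jar with a black cap, 34 mm across, 50 mm tall, standing on the deck in the rear corner of the other end. Origin: centre of its underside.
- slip_bottle: Bystander: white bottle with a red cap, 56 mm across, 150 mm tall, on the table left or right of the stand's far corners. Origin: centre of its underside.
- bisque_bowl: Bystander: pale pink bowl, 90 mm across, 45 mm tall, on the table on the other side from the bottle. Origin: centre of its underside.
Not all that is in view belongs to the job. Leave any black look-alike of the disc1 alone.

How it is judged:
On the way:
1. all five discs stand in one straight row against the fence (centres within 5 mm of the line of touching it), on the deck, with the ruler held in the fingers (x of disc1 in the frame of stand between 0.061 and 0.07 m and z of disc1 in the frame of stand between 0.072 and 0.078 m and y of each of disc1, disc2, disc3, disc4, disc5 in the frame of stand below 0.128 m and x of disc2 in the frame of stand between 0.061 and 0.07 m and z of disc2 in the frame of stand between 0.072 and 0.078 m and x of disc3 in the frame of stand between 0.061 and 0.07 m and z of disc3 in the frame of stand between 0.072 and 0.078 m and x of disc4 in the frame of stand between 0.061 and 0.07 m and z of disc4 in the frame of stand between 0.072 and 0.078 m and x of disc5 in the frame of stand between 0.061 and 0.07 m and z of disc5 in the frame of stand between 0.072 and 0.078 m and contact force between ruler and the fingers above 1 N), for 0.1 s.
At the end, for the whole second after the job is handed in: The tube under the hole holds just as many discs as bring the stack's top to its painted line (within 3 mm), each lying flat (within 0.1 rad) and at rest; all other discs lie flat on the deck, clear of the hole; the ruler lies at rest, flat on its base (((horizontal distance between tube_yellow and hole below 0.01 m and ((horizontal distance between disc1 and hole below 0.008 m and z of disc1 in the frame of tube_yellow_mark between -0.008 and -0.002 m) or (horizontal distance between disc2 and hole below 0.008 m and z of disc2 in the frame of tube_yellow_mark between -0.008 and -0.002 m) or (horizontal distance between disc3 and hole below 0.008 m and z of disc3 in the frame of tube_yellow_mark between -0.008 and -0.002 m) or (horizontal distance between disc4 and hole below 0.008 m and z of disc4 in the frame of tube_yellow_mark between -0.008 and -0.002 m) or (horizontal distance between disc5 and hole below 0.008 m and z of disc5 in the frame of tube_yellow_mark between -0.008 and -0.002 m)) and ((z of disc1 in the frame of stand between 0.072 and 0.078 m and horizontal distance between disc1 and hole above 0.03 m and y of disc1 in the frame of stand above -0.19 m and x of disc1 in the frame of stand above -0.105 m) or z of disc1 in the frame of tube_yellow_mark below -0.002 m) and ((z of disc2 in the frame of stand between 0.072 and 0.078 m and horizontal distance between disc2 and hole above 0.03 m and y of disc2 in the frame of stand above -0.19 m and x of disc2 in the frame of stand above -0.105 m) or z of disc2 in the frame of tube_yellow_mark below -0.002 m) and ((z of disc3 in the frame of stand between 0.072 and 0.078 m and horizontal distance between disc3 and hole above 0.03 m and y of disc3 in the frame of stand above -0.19 m and x of disc3 in the frame of stand above -0.105 m) or z of disc3 in the frame of tube_yellow_mark below -0.002 m) and ((z of disc4 in the frame of stand between 0.072 and 0.078 m and horizontal distance between disc4 and hole above 0.03 m and y of disc4 in the frame of stand above -0.19 m and x of disc4 in the frame of stand above -0.105 m) or z of disc4 in the frame of tube_yellow_mark below -0.002 m) and ((z of disc5 in the frame of stand between 0.072 and 0.078 m and horizontal distance between disc5 and hole above 0.03 m and y of disc5 in the frame of stand above -0.19 m and x of disc5 in the frame of stand above -0.105 m) or z of disc5 in the frame of tube_yellow_mark below -0.002 m)) or (horizontal distance between tube_blue and hole below 0.01 m and ((horizontal distance between disc1 and hole below 0.008 m and z of disc1 in the frame of tube_blue_mark between -0.008 and -0.002 m) or (horizontal distance between disc2 and hole below 0.008 m and z of disc2 in the frame of tube_blue_mark between -0.008 and -0.002 m) or (horizontal distance between disc3 and hole below 0.008 m and z of disc3 in the frame of tube_blue_mark between -0.008 and -0.002 m) or (horizontal distance between disc4 and hole below 0.008 m and z of disc4 in the frame of tube_blue_mark between -0.008 and -0.002 m) or (horizontal distance between disc5 and hole below 0.008 m and z of disc5 in the frame of tube_blue_mark between -0.008 and -0.002 m)) and ((z of disc1 in the frame of stand between 0.072 and 0.078 m and horizontal distance between disc1 and hole above 0.03 m and y of disc1 in the frame of stand above -0.19 m and x of disc1 in the frame of stand above -0.105 m) or z of disc1 in the frame of tube_blue_mark below -0.002 m) and ((z of disc2 in the frame of stand between 0.072 and 0.078 m and horizontal distance between disc2 and hole above 0.03 m and y of disc2 in the frame of stand above -0.19 m and x of disc2 in the frame of stand above -0.105 m) or z of disc2 in the frame of tube_blue_mark below -0.002 m) and ((z of disc3 in the frame of stand between 0.072 and 0.078 m and horizontal distance between disc3 and hole above 0.03 m and y of disc3 in the frame of stand above -0.19 m and x of disc3 in the frame of stand above -0.105 m) or z of disc3 in the frame of tube_blue_mark below -0.002 m) and ((z of disc4 in the frame of stand between 0.072 and 0.078 m and horizontal distance between disc4 and hole above 0.03 m and y of disc4 in the frame of stand above -0.19 m and x of disc4 in the frame of stand above -0.105 m) or z of disc4 in the frame of tube_blue_mark below -0.002 m) and ((z of disc5 in the frame of stand between 0.072 and 0.078 m and horizontal distance between disc5 and hole above 0.03 m and y of disc5 in the frame of stand above -0.19 m and x of disc5 in the frame of stand above -0.105 m) or z of disc5 in the frame of tube_blue_mark below -0.002 m)) or (horizontal distance between tube_red and hole below 0.01 m and ((horizontal distance between disc1 and hole below 0.008 m and z of disc1 in the frame of tube_red_mark between -0.008 and -0.002 m) or (horizontal distance between disc2 and hole below 0.008 m and z of disc2 in the frame of tube_red_mark between -0.008 and -0.002 m) or (horizontal distance between disc3 and hole below 0.008 m and z of disc3 in the frame of tube_red_mark between -0.008 and -0.002 m) or (horizontal distance between disc4 and hole below 0.008 m and z of disc4 in the frame of tube_red_mark between -0.008 and -0.002 m) or (horizontal distance between disc5 and hole below 0.008 m and z of disc5 in the frame of tube_red_mark between -0.008 and -0.002 m)) and ((z of disc1 in the frame of stand between 0.072 and 0.078 m and horizontal distance between disc1 and hole above 0.03 m and y of disc1 in the frame of stand above -0.19 m and x of disc1 in the frame of stand above -0.105 m) or z of disc1 in the frame of tube_red_mark below -0.002 m) and ((z of disc2 in the frame of stand between 0.072 and 0.078 m and horizontal distance between disc2 and hole above 0.03 m and y of disc2 in the frame of stand above -0.19 m and x of disc2 in the frame of stand above -0.105 m) or z of disc2 in the frame of tube_red_mark below -0.002 m) and ((z of disc3 in the frame of stand between 0.072 and 0.078 m and horizontal distance between disc3 and hole above 0.03 m and y of disc3 in the frame of stand above -0.19 m and x of disc3 in the frame of stand above -0.105 m) or z of disc3 in the frame of tube_red_mark below -0.002 m) and ((z of disc4 in the frame of stand between 0.072 and 0.078 m and horizontal distance between disc4 and hole above 0.03 m and y of disc4 in the frame of stand above -0.19 m and x of disc4 in the frame of stand above -0.105 m) or z of disc4 in the frame of tube_red_mark below -0.002 m) and ((z of disc5 in the frame of stand between 0.072 and 0.078 m and horizontal distance between disc5 and hole above 0.03 m and y of disc5 in the frame of stand above -0.19 m and x of disc5 in the frame of stand above -0.105 m) or z of disc5 in the frame of tube_red_mark below -0.002 m))) and ((horizontal distance between disc1 and hole below 0.008 m and z of disc1 in the frame of stand below 0.06 m) or (z of disc1 in the frame of stand between 0.072 and 0.078 m and horizontal distance between disc1 and hole above 0.03 m and y of disc1 in the frame of stand above -0.19 m and x of disc1 in the frame of stand above -0.105 m)) and ((horizontal distance between disc2 and hole below 0.008 m and z of disc2 in the frame of stand below 0.06 m) or (z of disc2 in the frame of stand between 0.072 and 0.078 m and horizontal distance between disc2 and hole above 0.03 m and y of disc2 in the frame of stand above -0.19 m and x of disc2 in the frame of stand above -0.105 m)) and ((horizontal distance between disc3 and hole below 0.008 m and z of disc3 in the frame of stand below 0.06 m) or (z of disc3 in the frame of stand between 0.072 and 0.078 m and horizontal distance between disc3 and hole above 0.03 m and y of disc3 in the frame of stand above -0.19 m and x of disc3 in the frame of stand above -0.105 m)) and ((horizontal distance between disc4 and hole below 0.008 m and z of disc4 in the frame of stand below 0.06 m) or (z of disc4 in the frame of stand between 0.072 and 0.078 m and horizontal distance between disc4 and hole above 0.03 m and y of disc4 in the frame of stand above -0.19 m and x of disc4 in the frame of stand above -0.105 m)) and ((horizontal distance between disc5 and hole below 0.008 m and z of disc5 in the frame of stand below 0.06 m) or (z of disc5 in the frame of stand between 0.072 and 0.078 m and horizontal distance between disc5 and hole above 0.03 m and y of disc5 in the frame of stand above -0.19 m and x of disc5 in the frame of stand above -0.105 m)) and (angle between disc1's own z axis and vertical below 0.1 rad or angle between disc1's own z axis and vertical above 3.04 rad) and (angle between disc2's own z axis and vertical below 0.1 rad or angle between disc2's own z axis and vertical above 3.04 rad) and (angle between disc3's own z axis and vertical below 0.1 rad or angle between disc3's own z axis and vertical above 3.04 rad) and (angle between disc4's own z axis and vertical below 0.1 rad or angle between disc4's own z axis and vertical above 3.04 rad) and (angle between disc5's own z axis and vertical below 0.1 rad or angle between disc5's own z axis and vertical above 3.04 rad) and linear speed of each of disc1, disc2, disc3, disc4, disc5, ruler below 0.03 m/s and angle between ruler's own z axis and vertical below 0.1 rad); the robot touches nothing.
It fails at once if one of the two jars on the deck is shifted by more than 20 mm or tipped (distance of any of underglaze_jar, oxide_jar from where it was at the start of the episode above 0.02 m or angle between any of underglaze_jar, oxide_jar's own z axis and vertical above 0.35 rad).
It fails at once if the thickness strip is shifted by more than 20 mm or tipped (distance of guide_strip from where it was at the start of the episode above 0.02 m or angle between guide_strip's own z axis and vertical above 0.35 rad).
It fails at once if the bottle or the bowl is shifted by more than 20 mm or tipped (distance of any of slip_bottle, bisque_bowl from where it was at the start of the episode above 0.02 m or angle between any of slip_bottle, bisque_bowl's own z axis and vertical above 0.35 rad).
It also fails if it takes over 61 s, if anything falls off the work surface, if the arm or the gripper's body presses on something with over 40 N, if the wrist force passes 120 N, or if a joint passes its speed limit or range.

## Working session

There is one attempt and no reset: what is moved stays moved. The work goes in short steps, Python scripts to look and compute and a tool call to move; the robot and the scene stay as the last step left them, time stands still between calls to the robot, and variables do not carry over. Pictures are saved under pics/ and viewed, about 8 in all and at most 12, crops included, and the job is handed in when it is done.

Besides the shell and the picture viewer there is one more tool, called after "Emit:" by a JSON object that holds its "api" and its "payload". carry_out: Moves the arm, as the interface text tells. Its arguments: {"type":"object","properties":{"motion":{"type":"array"},"force":{"type":"number"}},"required":["motion"]}

```bash
mkdir -p pics; ls
python3 - <<'E'
from bench import *
import cv2,numpy as np
o=get_obs(); print(o)
ims=[get_image(n) for n in("scene","top")]
for n,d in zip(("scene","top"),ims):
    cv2.imwrite(f"pics/{n}0.png",d["img"][:,:,::-1]); print(n,d["fovy"],d["cx"],d["cy"],np.round(d["world_to_cam"],4).tolist())
E
```

```text
pics
{'time': 0.0, 'q': array([-1.30120455,  0.52201151, -0.03635154,  1.59999539,  0.02119222,
        1.02110148, -0.11284002]), 'dq': array([ 1.16379362e-03,  4.21512461e-04,  7.23379963e-04, -2.67201404e-04,
       -6.80757458e-05,  4.54928205e-04,  5.54510388e-04]), 'joint_efforts': array([-7.76246470e-04, -9.27118564e+01,  1.97995283e+00, -3.69919789e+01,
        1.78474677e-02,  8.40204069e-03, -4.47786124e-05]), 'tcp_pos': array([0.20821445, 0.58894245, 0.23073153]), 'orientation': array([[-9.42812977e-01,  3.33322049e-01, -3.17854081e-04],
       [ 3.33322195e-01,  9.42812354e-01, -1.08557101e-03],
       [-6.21680011e-05, -1.12943826e-03, -9.99999360e-01]]), 'ft_force': array([-0.94425566, -0.75432618,  0.46159048]), 'moment': array([-0.02517042, -0.01912489,  0.00427888]), 'opening': 0.9971251438848915}
scene 45.21350398901318 322.91241648757807 205.72512119020956 [[0.8772, 0.48, 0.0056, -0.4685], [0.357, -0.6445, -0.6761, -0.1383], [-0.321, 0.5951, -0.7367, 1.4556], [0.0, 0.0, 0.0, 1.0]]
top 46.80060048139271 319.4428726327754 204.3186239287861 [[-0.0755, -0.9971, 0.0068, 0.0247], [-0.9727, 0.0721, -0.2206, 0.5235], [0.2195, -0.0232, -0.9753, 0.986], [0.0, 0.0, 0.0, 1.0]]
```

View pics/scene0.png

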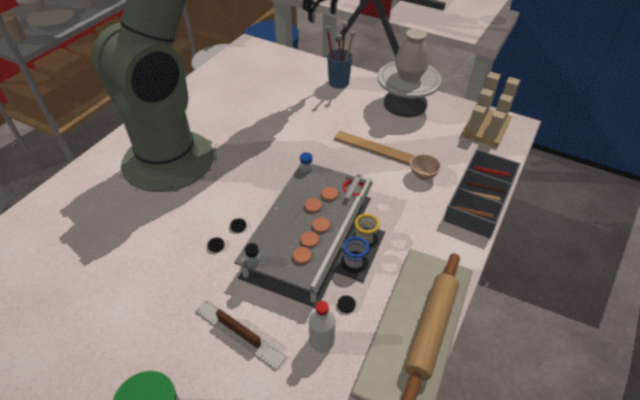

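View pics/top0.png

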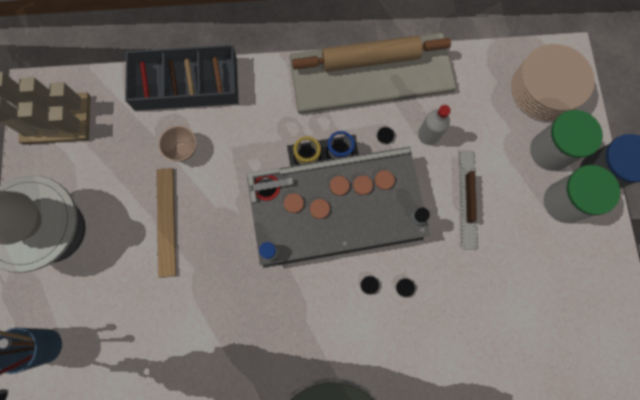

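The red-rimmed tube is under the hole (top view 266,187), so I need 4 discs. The five terracotta discs are on the deck at (293,203), (319,209), (340,186), (363,185) and (385,180). The black discs at (386,135), (370,285) and (405,288) are look-alikes on the table. The ruler is on the right at (470,198).

```bash
cat > h.py <<'E'
from bench import *
import numpy as np, cv2
def K(d):
    f=200/np.tan(np.radians(d["fovy"]/2)); return f,d["cx"],d["cy"]
def ray(d,uv,z):
    f,cx,cy=K(d); T=d["world_to_cam"]; R,t=T[:3,:3],T[:3,3]; c=-R.T@t
    w=R.T@np.array([(uv[0]-cx)/f,(uv[1]-cy)/f,1]); return (c+w*(z-c[2])/w[2])[:2]
def proj(d,p):
    f,cx,cy=K(d); q=d["world_to_cam"]@np.append(p,1); return np.array([cx+f*q[0]/q[2],cy+f*q[1]/q[2]])
def discs(d,z=0.078):
    hsv=cv2.cvtColor(d["img"],cv2.COLOR_RGB2HSV)
    m=((hsv[...,0]<14)&(hsv[...,1]>85)&(hsv[...,2]>70)).astype(np.uint8)
    n,l,s,c=cv2.connectedComponentsWithStats(m)
    return [(s[i,4],c[i].round(1),ray(d,c[i],z)) for i in range(1,n) if s[i,4]>60]
E
python3 - <<'E'
from h import *
Z={"stand":0,"fence_mid":.07,"hole":.07,"ruler":0,"underglaze_jar":.07,"oxide_jar":.07,"slip_bottle":0,"bisque_bowl":0,"guide_strip":0,"tube_red":0,"tube_yellow":0,"tube_blue":0}
for n in("top","scene"):
    d=get_image(n)
    for k,z in Z.items():
        for r in landmark_of(k,d)[:2]:
            if r["p"]>.3:
                uv=np.array(r["centre"])[::-1]*[640,400]; print(n,k,round(r["p"],2),uv.round(1),ray(d,uv,z).round(4))
    for k,z in (("ruler",.006),("stand",.07)):
        r=outline_of(k,d)[0]; m=r["pixels"].astype(np.uint8)
        c=max(cv2.findContours(m,0,2)[0],key=cv2.contourArea)
        P=np.array([ray(d,p[0],z) for p in c]).astype(np.float32)
        b=cv2.minAreaRect(P*1000); print(n,k,b,cv2.boxPoints(b).round(0).tolist())
    for a,c,w in discs(d): print(n,"disc",a,c,w.round(4))
    v=cv2.resize(d["img"][130:290,230:500] if n=="top" else d["img"][140:380,180:400],None,fx=2.9 if n=="top" else 2.4,fy=2.9 if n=="top" else 2.4,interpolation=cv2.INTER_CUBIC)
    cv2.imwrite(f"pics/{n}crop.png",v[:,:,::-1])
E
```

```text
top stand 0.67 [334.5 207.6] [ 0.5263 -0.0511]
top fence_mid 0.71 [336.4 165.2] [ 0.6095 -0.0596]
top hole 0.7 [307.3 153.1] [0.6433 0.0044]
top hole 0.55 [265.7 188.4] [0.5668 0.1036]
top ruler 0.76 [469.  198.9] [ 0.5237 -0.3749]
top underglaze_jar 0.79 [270.8 252.6] [0.4215 0.0998]
top oxide_jar 0.82 [413.4 218.7] [ 0.4732 -0.2198]
top slip_bottle 0.77 [430.  137.9] [ 0.6847 -0.3013]
top bisque_bowl 0.74 [413.7 219.8] [ 0.4829 -0.2362]
top bisque_bowl 0.73 [180.2 147.5] [0.7046 0.3138]
top guide_strip 0.93 [167.5 220.1] [0.5254 0.3455]
top guide_strip 0.66 [336.2 167.9] [ 0.6245 -0.0633]
top tube_yellow 0.76 [307.7 161.6] [0.6457 0.0046]
top tube_blue 0.52 [269.6 248.2] [0.4408 0.1082]
top ruler ((523.6544799804688, -369.94549560546875), (38.6307258605957, 238.77792358398438), 83.22513580322266) [[403.0, -375.0], [640.0, -403.0], [644.0, -365.0], [407.0, -337.0]]
top stand ((541.337890625, -50.722320556640625), (268.850830078125, 380.9814758300781), 6.00457239151001) [[388.0, 125.0], [428.0, -254.0], [695.0, -226.0], [655.0, 153.0]]
top disc 187 [437.5  42.9] [ 0.8962 -0.3279]
top
[... 1751 characters left out ...]
839 1.0333]
scene disc 1582 [69.4 53.3] [-0.6161  0.2093]
scene disc 660 [ 9.  79.4] [-0.6592 -0.0065]
scene disc 160 [75.2 89.2] [-0.4222  0.0604]
scene disc 248 [60.2 98.4] [-0.4239  0.0011]
scene disc 177 [ 33.4 109.9] [-0.4471 -0.0822]
scene disc 126 [492.1 170.9] [0.8778 0.3381]
scene disc 70 [346.1 184.3] [0.5507 0.0973]
scene disc 192 [329.1 193.5] [0.5272 0.0453]
scene disc 208 [312.9 205.1] [ 0.5105 -0.0112]
scene disc 136 [476.3 211.8] [0.8835 0.1691]
scene disc 747 [310.1 240.3] [ 0.561  -0.1142]
scene disc 192 [452.1 264.3] [ 0.8818 -0.017 ]
scene disc 162 [321.5 307.2] [ 0.6728 -0.2604]
scene disc 214 [237.8 325.1] [ 0.5408 -0.3815]
scene disc 331 [412.1 387.3] [ 0.9066 -0.329 ]
```

View pics/topcrop.png

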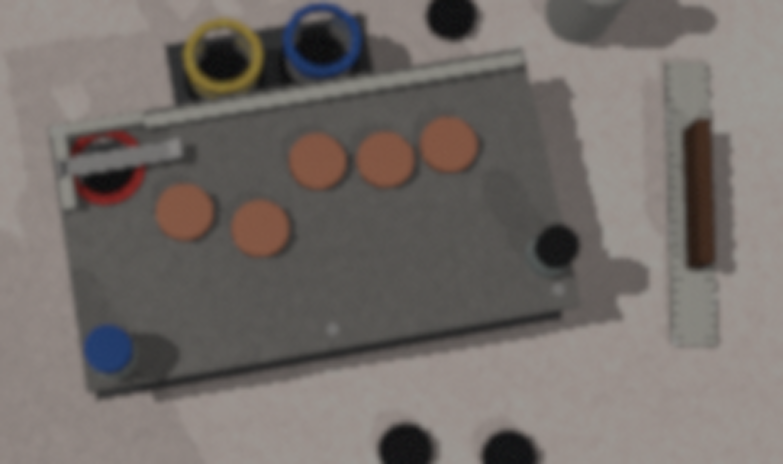

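Run:
```python
from h import *
d=get_image("top"); g=cv2.GaussianBlur(cv2.cvtColor(d["img"],cv2.COLOR_RGB2GRAY),(3,3),0).astype(float)
S=np.array([.520,-.051]); th=np.radians(6); X=np.array([np.cos(th),np.sin(th)]); Y=np.array([-X[1],X[0]])
def edge(pts,nrm,z,sgn,r=.012):
    out=[]
    for p in pts:
        s=np.linspace(-r,r,97); uv=np.array([proj(d,[*(S+p[0]*X+p[1]*Y+k*nrm),z]) for k in s],np.float32)
        v=cv2.remap(g.astype(np.float32),uv[:,:1].copy(),uv[:,1:].copy(),cv2.INTER_LINEAR)[:,0]
        k=np.argmax(sgn*np.gradient(cv2.GaussianBlur(v[:,None],(1,9),2)[:,0])[6:-6])+6; out.append(s[k])
    return np.array(out)
ys=np.linspace(-.15,.08,40)
for nm,x,z,sg in(("fence inner top",.088,.082,1),("fence outer top",.098,.082,-1)):
    e=edge([(x,y) for y in ys],X,z,sg); c=np.polyfit(ys,e,1); print(nm,np.median(e)*1e3,"yaw corr deg",-np.degrees(c[0]),"sd",np.std(e-np.polyval(c,ys))*1e3)
ys=np.linspace(-.1,.13,40); e=edge([(-.105,y) for y in ys],X,.07,1); c=np.polyfit(ys,e,1); print("near edge",np.median(e)*1e3,-np.degrees(c[0]))
xs=np.linspace(-.03,.07,25); e=edge([(x,-.19) for x in xs],Y,.07,-1);print("-y edge",np.median(e)*1e3)
xs=np.linspace(-.04,.03,25); e=edge([(x,.19) for x in xs],Y,.07,1);print("+y edge",np.median(e)*1e3)
# grip of the ruler
h=cv2.cvtColor(d["img"],cv2.COLOR_RGB2HSV); m=((h[...,2]<95)&(h[...,1]>85)).astype(np.uint8); m[:,:455]=0;m[:,490:]=0;m[:160]=0;m[235:]=0
P=np.array([ray(d,p,.044) for p in np.argwhere(m)[:,::-1]]).astype(np.float32)*1000; print(len(P),cv2.minAreaRect(P))
```

```text
fence inner top -0.6250000000000006 yaw corr deg -0.41126278640421654 sd 0.5320355493296186
fence outer top 0.5000000000000004 yaw corr deg -0.8947528876506136 sd 1.156130482895551
near edge -0.37500000000000033 -0.265213231786431
-y edge -2.2500000000000004
+y edge -2.2500000000000004
377 ((521.5323486328125, -364.58221435546875), (18.354398727416992, 114.58199310302734), 83.83704376220703)
```

Emit:
{"api": "carry_out", "payload": {"motion": [{"linear":[-4,-3,0],"twist":-7,"jaw":100},{"linear":[-8,-6,0],"twist":-12.6,"jaw":100},{"linear":[-12,-9,0],"twist":-12.6,"jaw":100},{"linear":[-16,-12,0],"twist":-12.6,"jaw":100},{"linear":[-19,-15,0],"twist":-12.6,"jaw":100},{"linear":[-22,-18,0],"twist":-12.6,"jaw":100},{"linear":[-25,-20,0],"twist":-12.6,"jaw":100},{"linear":[-29,-22,0],"twist":-12.6,"jaw":100},{"linear":[-32,-25,0],"twist":-12.6,"jaw":100},{"linear":[-35,-27,0],"twist":-12.6,"jaw":100},{"linear":[-38.6,-27.6,0],"twist":-12.6,"jaw":100},{"linear":[-38.6,-27.6,0],"twist":-12.6,"jaw":100}]}}

```text
time: 2.65
tcp_pos: [0.4832, 0.196, 0.2317]
orientation: [[-0.992, 0.124, 0.002], [0.124, 0.992, -0.001], [-0.002, -0.001, -1.0]]
ft_force: [0.6, -0.1, -0.2]
opening: 0.997
```

Emit:
{"api": "carry_out", "payload": {"motion": [{"linear":[-0.8,-4,0],"twist":-0.5,"jaw":100},{"linear":[-1.6,-8,0],"twist":-0.5,"jaw":100},{"linear":[-2.4,-12,0],"twist":-0.5,"jaw":100},{"linear":[-3.2,-16,0],"twist":-0.5,"jaw":100},{"linear":[-4,-20,0],"twist":-0.5,"jaw":100},{"linear":[-4.8,-24,0],"twist":-0.5,"jaw":100},{"linear":[-5.6,-28,0],"twist":-0.5,"jaw":100},{"linear":[-6.4,-32,0],"twist":-0.5,"jaw":100},{"linear":[-7.2,-36,0],"twist":-0.5,"jaw":100},{"linear":[-8,-40,0],"twist":-0.5,"jaw":100},{"linear":[-8.8,-44,0],"twist":-0.5,"jaw":100},{"linear":[-9.6,-48,0],"twist":-0.5,"jaw":100},{"linear":[-10.2,-52,0],"twist":-0.5,"jaw":100},{"linear":[-10.8,-55.5,0],"twist":-0.5,"jaw":100},{"linear":[-10.8,-55.5,4],"twist":-0.5,"jaw":100},{"linear":[-10.8,-55.5,8],"twist":-0.5,"jaw":100},{"linear":[-10.8,-55.5,12],"twist":-0.5,"jaw":100},{"linear":[-10.8,-55.5,12],"twist":-0.5,"jaw":100}]}}

```text
time: 4.15
tcp_pos: [0.518, -0.3613, 0.1044]
orientation: [[-0.994, 0.111, -0.008], [0.111, 0.994, 0.005], [0.009, 0.004, -1.0]]
ft_force: [-1.2, 1.6, -1.0]
opening: 0.997
```

Run:
```python
from h import *
o=get_obs(); print(o["tcp_pos"],o["orientation"].round(3).tolist(),o["q"].round(2),o["time"])
d=get_image("scene"); print(proj(d,o["tcp_pos"]))
v=cv2.resize(d["img"][220:400,160:400],None,fx=3,fy=3,interpolation=cv2.INTER_CUBIC); cv2.imwrite("pics/pre.png",v[:,:,::-1])
```

```text
[ 0.51798573 -0.36134863  0.10444066] [[-0.994, 0.111, -0.008], [0.111, 0.994, 0.005], [0.009, 0.004, -1.0]] [ 0.41  0.69  0.16  1.68 -0.15  0.79  2.1 ] 4.15
[232.86557322 306.30886807]
```

View pics/pre.png

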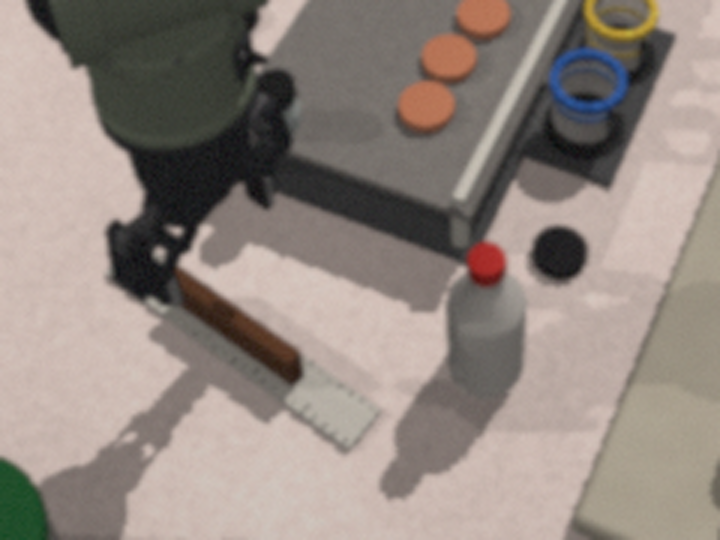

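Emit:
{"api": "carry_out", "payload": {"motion": [{"linear":[0,0,2],"twist":0,"jaw":100},{"linear":[0,0,4],"twist":0,"jaw":100},{"linear":[0,0,5],"twist":0,"jaw":100},{"linear":[0,0,5],"twist":0,"jaw":100},{"linear":[0,0,5],"twist":0,"jaw":100}]}}

```text
time: 4.62
tcp_pos: [0.5217, -0.364, 0.063]
orientation: [[-0.994, 0.111, 0.001], [0.111, 0.994, -0.001], [-0.001, -0.001, -1.0]]
ft_force: [0.3, 0.6, -0.5]
opening: 0.999
```

Emit:
{"api": "carry_out", "payload": {"motion": [{"linear":[0,-0.3,2.5],"twist":0,"jaw":100},{"linear":[0,-0.3,4.7],"twist":0,"jaw":100},{"linear":[0,-0.3,4.8],"twist":0,"jaw":100},{"linear":[0,-0.3,4.8],"twist":0,"jaw":100},{"linear":[0,-0.3,4.8],"twist":0,"jaw":0},{"linear":[0,-0.3,4.8],"twist":0,"jaw":0},{"linear":[0,-0.3,4.8],"twist":0,"jaw":0},{"linear":[0,-0.3,4.8],"twist":0,"jaw":0},{"linear":[0,-0.3,4.8],"twist":0,"jaw":0},{"linear":[0,-0.3,4.8],"twist":0,"jaw":0},{"linear":[0,-0.3,4.8],"twist":0,"jaw":0},{"linear":[0,-0.3,4.8],"twist":0,"jaw":0}], "force": 80}}

```text
time: 5.62
tcp_pos: [0.521, -0.3667, 0.0138]
orientation: [[-0.994, 0.111, 0.001], [0.111, 0.994, -0.0], [-0.001, -0.0, -1.0]]
ft_force: [-1.0, 0.7, 8.1]
opening: 0.155
```

Emit:
{"api": "carry_out", "payload": {"motion": [{"linear":[0,0,-3],"twist":0,"jaw":0},{"linear":[0,0,-6],"twist":0,"jaw":0},{"linear":[0,0,-9],"twist":0,"jaw":0},{"linear":[0,0,-12],"twist":7,"jaw":0},{"linear":[0,0,-14],"twist":14,"jaw":0},{"linear":[0,0,-14],"twist":21,"jaw":0},{"linear":[0,0,-14],"twist":28,"jaw":0},{"linear":[0,0,-14],"twist":35,"jaw":0},{"linear":[0,0,-14],"twist":42,"jaw":0},{"linear":[0,0,-14],"twist":49,"jaw":0},{"linear":[0,0,-14],"twist":56,"jaw":0},{"linear":[0,0,-14],"twist":63,"jaw":0},{"linear":[0,0,-14],"twist":70,"jaw":0},{"linear":[0,0,-14],"twist":75,"jaw":0},{"linear":[0,0,-14],"twist":78,"jaw":0},{"linear":[0,0,-14],"twist":78,"jaw":0},{"linear":[0,0,-14],"twist":78,"jaw":0}]}}

```text
time: 7.03
tcp_pos: [0.5207, -0.3663, 0.1532]
orientation: [[-0.1, 0.995, -0.0], [0.995, 0.1, 0.0], [0.0, -0.0, -1.0]]
ft_force: [-0.4, 0.6, -1.8]
opening: 0.15
```

Run:
```python
from h import *
o=get_obs(); print(o["tcp_pos"],o["orientation"].round(4).tolist(),o["q"].round(2),o["time"],o["ft_force"])
d=get_image("top")
r=outline_of("ruler",d)[0]; m=r["pixels"].astype(np.uint8)
P=np.array([ray(d,p,o["tcp_pos"][2]-.008) for p in np.argwhere(m)[:,::-1]]).astype(np.float32)*1000; print(r["p"],len(P),cv2.minAreaRect(P))
v=cv2.resize(d["img"][100:300,230:560],None,fx=2.4,fy=2.4,interpolation=cv2.INTER_CUBIC); cv2.imwrite("pics/lift.png",v[:,:,::-1])
```

```text
[ 0.52070732 -0.3663454   0.15316578] [[-0.1002, 0.995, -0.0004], [0.995, 0.1002, 0.0001], [0.0001, -0.0004, -1.0]] [ 0.17  0.7   0.55  1.66 -0.44  0.91  0.99] 7.0333 [-0.41991834  0.5910983  -1.80147265]Traceback (most recent call last):
  File "<stdin>", line 4, in <module>
IndexError: list index out of range
```

Emit:
{"api": "carry_out", "payload": {"motion": [{"linear":[3,-0.3,-1],"twist":0,"jaw":0},{"linear":[6.5,-0.6,-1],"twist":0,"jaw":0},{"linear":[10,-0.9,-1],"twist":0,"jaw":0},{"linear":[14,-1.3,-1],"twist":0,"jaw":0},{"linear":[18,-1.7,-1],"twist":0,"jaw":0},{"linear":[22,-2.1,-1],"twist":0,"jaw":0},{"linear":[25.5,-2.5,-1],"twist":0,"jaw":0},{"linear":[28.5,-2.7,-1],"twist":0,"jaw":0},{"linear":[30.5,-2.7,-1],"twist":0,"jaw":0},{"linear":[30.5,-2.7,0],"twist":0,"jaw":0},{"linear":[30.5,-2.7,2],"twist":0,"jaw":0},{"linear":[30.5,-2.7,4],"twist":0,"jaw":0},{"linear":[30.5,-2.7,5],"twist":0,"jaw":0},{"linear":[30.5,-2.7,5.5],"twist":0,"jaw":0},{"linear":[30.5,-2.7,5.5],"twist":0,"jaw":0},{"linear":[30.5,-2.7,5.5],"twist":0,"jaw":0}]}}

```text
time: 8.47
tcp_pos: [0.4642, -0.0661, 0.0988]
orientation: [[-0.098, 0.995, 0.0], [0.995, 0.098, -0.0], [-0.0, 0.0, -1.0]]
ft_force: [-0.2, -0.3, -2.0]
opening: 0.154
```

Run:
```python
from h import *
o=get_obs(); print(o["tcp_pos"],o["orientation"].round(4).tolist(),o["time"],o["ft_force"])
d=get_image("scene")
v=cv2.resize(d["img"][140:300,210:410],None,fx=3.6,fy=3.6,interpolation=cv2.INTER_CUBIC); cv2.imwrite("pics/s1.png",v[:,:,::-1])
```

```text
[ 0.46417184 -0.06614061  0.09875317] [[-0.0977, 0.9952, 0.0003], [0.9952, 0.0977, -0.0001], [-0.0001, 0.0003, -1.0]] 8.4667 [-0.20496873 -0.28332166 -1.99206692]
```

View pics/s1.png

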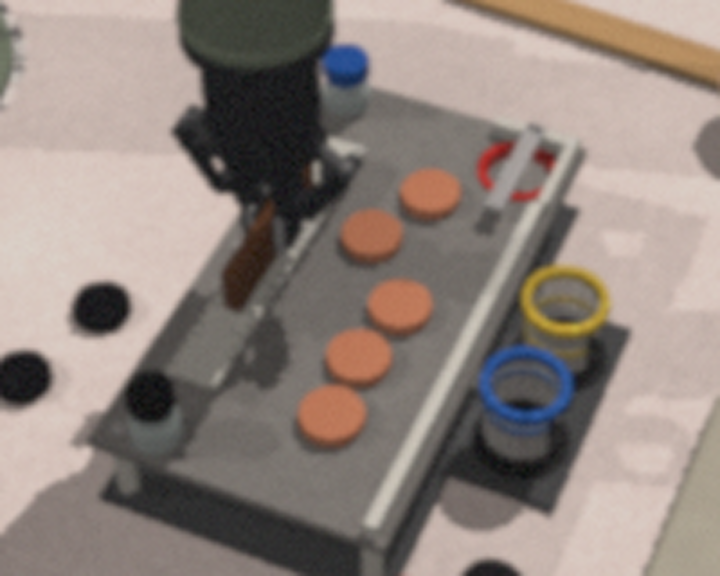

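Emit:
{"api": "carry_out", "payload": {"motion": [{"linear":[0,0,0.7],"twist":0,"jaw":0},{"linear":[0,0,1.2],"twist":0,"jaw":0},{"linear":[0,0,1.3],"twist":0,"jaw":0},{"linear":[0,0.4,1.3],"twist":0,"jaw":0},{"linear":[0,1,1.3],"twist":0,"jaw":0},{"linear":[0,1.7,1.3],"twist":0,"jaw":0},{"linear":[0,2.4,1.3],"twist":0,"jaw":0},{"linear":[0,3.1,1.3],"twist":0,"jaw":0},{"linear":[0,3.8,1.3],"twist":0,"jaw":0},{"linear":[0,4.5,1.3],"twist":0,"jaw":0},{"linear":[0,5.2,1.3],"twist":0,"jaw":0},{"linear":[0,5.8,1.3],"twist":0,"jaw":0},{"linear":[0,6.3,1.3],"twist":0,"jaw":0},{"linear":[0,6.8,1.3],"twist":0,"jaw":0},{"linear":[0,7.2,1.3],"twist":0,"jaw":0},{"linear":[0,7.5,1.3],"twist":0,"jaw":0},{"linear":[0,7.8,1.3],"twist":0,"jaw":0},{"linear":[0,7.8,1.3],"twist":0,"jaw":0}]}}

```text
time: 10.02
tcp_pos: [0.5421, -0.0579, 0.0853]
orientation: [[-0.098, 0.995, 0.0], [0.995, 0.098, -0.0], [-0.0, 0.0, -1.0]]
ft_force: [-0.6, 1.0, -1.4]
opening: 0.148
```

Emit:
{"api": "carry_out", "payload": {"motion": [{"linear":[0,0.15,0],"twist":0,"jaw":0},{"linear":[0,0.3,0],"twist":0,"jaw":0},{"linear":[0,0.4,0],"twist":0,"jaw":0},{"linear":[0,0.4,0],"twist":0,"jaw":0}]}}

```text
time: 10.35
tcp_pos: [0.5457, -0.0576, 0.0853]
orientation: [[-0.098, 0.995, 0.0], [0.995, 0.098, 0.0], [0.0, 0.0, -1.0]]
ft_force: [0.1, -0.1, -2.5]
opening: 0.153
```

```bash
cat >> h.py <<'E'
S=np.array([.5200,-.0532]); th=np.radians(5.6); X=np.array([np.cos(th),np.sin(th)]); Y=np.array([-X[1],X[0]])
def st(w): return np.round([(w-S)@X*1e3,(w-S)@Y*1e3],1)
E
python3 - <<'E'
from h import *
o=get_obs(); print(st(o["tcp_pos"][:2]),o["ft_force"],o["time"])
for n in("top","scene"):
    d=get_image(n)
    for a,c,w in discs(d):
        s=st(w)
        if abs(s[0])<95 and abs(s[1])<190: print(n,a,c,s)
E
```

```text
[25.2 -6.9] [ 0.07302167 -0.11160127 -2.48817883] 10.35
top 168 [384.3 169.1] [  58.6 -119.3]
scene 1157 [329.1 229.5] [ 63.8 -15.6]
```

Emit:
{"api": "carry_out", "payload": {"motion": [{"linear":[0,0.15,0],"twist":0,"jaw":0},{"linear":[0,0.3,0],"twist":0,"jaw":0},{"linear":[0,0.3,0],"twist":0,"jaw":0}]}}

```text
time: 10.7
tcp_pos: [0.5473, -0.0575, 0.085]
orientation: [[-0.098, 0.995, -0.003], [0.995, 0.098, 0.0], [0.0, -0.003, -1.0]]
ft_force: [-8.6, 0.2, 2.8]
opening: 0.148
```

Run:
```python
from h import *
o=get_obs(); print(st(o["tcp_pos"][:2]),o["ft_force"],o["moment"],o["time"])
d=get_image("scene")
v=cv2.resize(d["img"][150:300,230:400],None,fx=4,fy=4,interpolation=cv2.INTER_CUBIC); cv2.imwrite("pics/s2.png",v[:,:,::-1])
```

```text
[26.7 -6.9] [-8.56250509  0.20243319  2.75141301] [-0.120289    1.81468363  0.22617032] 10.7
```

View pics/s2.png

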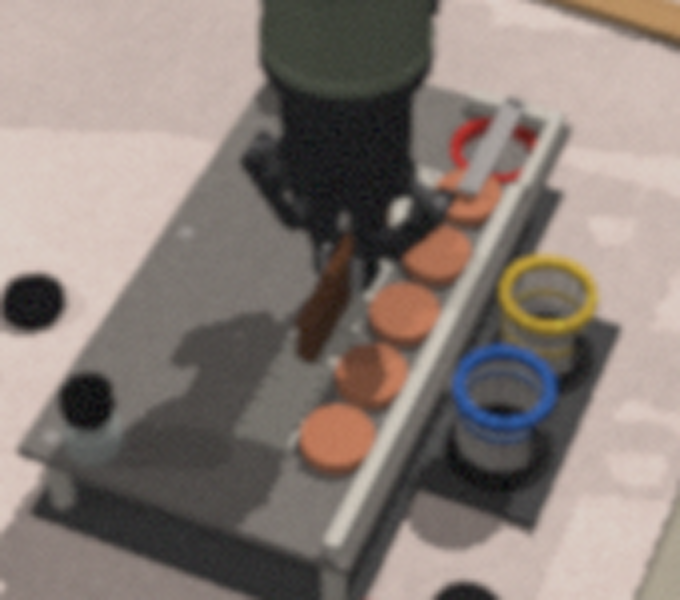

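All five discs lie in a row along the fence, from crop (338,437) up to (470,195), with the ruler edge against them. I'll press a little harder to seat them, then go round to the end of the row.

Emit:
{"api": "carry_out", "payload": {"motion": [{"linear":[0,0.1,0],"twist":0,"jaw":0},{"linear":[0,0.15,0],"twist":0,"jaw":0},{"linear":[0,0.15,0],"twist":0,"jaw":0},{"linear":[0,0.15,0],"twist":0,"jaw":0}]}}

```text
time: 11.08
tcp_pos: [0.5474, -0.0574, 0.0847]
orientation: [[-0.098, 0.995, -0.005], [0.995, 0.098, 0.0], [0.001, -0.005, -1.0]]
ft_force: [-14.1, -2.2, 4.2]
opening: 0.147
```

Emit:
{"api": "carry_out", "payload": {"motion": [{"linear":[0,-0.4,0],"twist":0,"jaw":0},{"linear":[0,-0.9,0],"twist":0,"jaw":0},{"linear":[0,-1.5,-0.5],"twist":0,"jaw":0},{"linear":[0,-1.7,-2],"twist":0,"jaw":0},{"linear":[-2,-1.7,-4],"twist":0,"jaw":0},{"linear":[-5,-1.7,-4],"twist":0,"jaw":0},{"linear":[-8,-1.7,-4],"twist":0,"jaw":0},{"linear":[-11,-1.7,-4],"twist":0,"jaw":0},{"linear":[-14,-1.7,-4],"twist":0,"jaw":0},{"linear":[-17,-1.7,-4],"twist":0,"jaw":0},{"linear":[-20,-1.7,-4],"twist":0,"jaw":0},{"linear":[-23,-1.7,-4],"twist":0,"jaw":0},{"linear":[-25,-1.2,-4],"twist":0,"jaw":0},{"linear":[-26.2,0,-4],"twist":0,"jaw":0},{"linear":[-26.2,1.4,-4],"twist":0,"jaw":0},{"linear":[-26.2,2.5,-4],"twist":0,"jaw":0},{"linear":[-26.2,2.5,-4],"twist":0,"jaw":0}]}}

```text
time: 12.5
tcp_pos: [0.6023, -0.3148, 0.1254]
orientation: [[-0.099, 0.995, 0.001], [0.995, 0.099, 0.0], [-0.0, 0.001, -1.0]]
ft_force: [0.3, 0.1, -1.6]
opening: 0.152
```

Run:
```python
from h import *
o=get_obs(); print(st(o["tcp_pos"][:2]),o["tcp_pos"],o["ft_force"],o["q"].round(2),o["time"])
d=get_image("top")
for a,c,w in discs(d):
        s=st(w)
        if abs(s[0])<95 and abs(s[1])<190: print(a,c,s)
v=cv2.resize(d["img"][130:280,230:530],None,fx=2.6,fy=2.6,interpolation=cv2.INTER_CUBIC); cv2.imwrite("pics/t2.png",v[:,:,::-1])
```

```text
[  56.4 -268.4] [ 0.60233138 -0.31481493  0.12540347] [ 0.32454763  0.14833646 -1.60273156] [ 0.09  0.79  0.52  1.55 -0.45  0.92  0.85] 12.5
126 [268.7 195.3] [ 42.7 146.8]
```

View pics/t2.png

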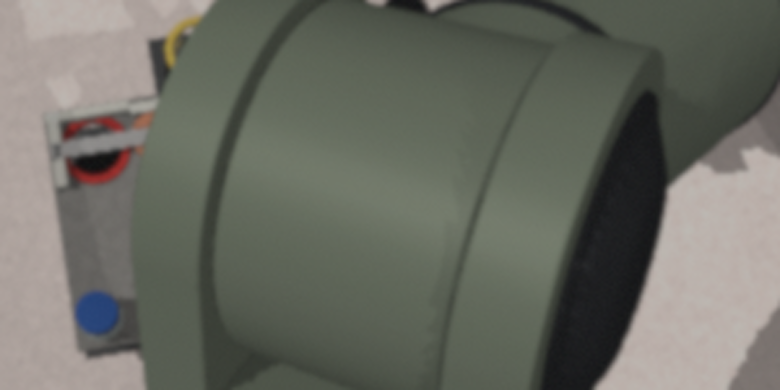

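```bash
cat >> h.py <<'E'
def rect(d,z=.08):  # deck plane, 2 px/mm, row0 = x 100mm, col0 = y 195mm
    q=[(100,195),(100,-195),(-110,-195),(-110,195)]
    src=np.float32([proj(d,[*(S+a/1e3*X+b/1e3*Y),z]) for a,b in q]); dst=np.float32([[(195-b)*2,(100-a)*2] for a,b in q])
    return cv2.warpPerspective(d["img"],cv2.getPerspectiveTransform(src,dst),(780,420),flags=cv2.INTER_CUBIC)
def row(d):
    r=rect(d); h=cv2.cvtColor(r,cv2.COLOR_RGB2HSV); m=((h[...,0]<14)&(h[...,1]>95)&(h[...,2]>55)).astype(np.float32)
    k=np.full((97,97),-.6,np.float32); cv2.circle(k,(48,48),44,1.,-1)
    k/= (k>0).sum(); f=cv2.filter2D(m,-1,k,borderType=cv2.BORDER_CONSTANT); out=[]
    for _ in range(7):
        _,v,_,(u,w)=cv2.minMaxLoc(f)
        if v<.35: break
        out.append((round(195-u/2,1),round(100-w/2,1),round(v,2))); cv2.circle(f,(u,w),66,-9,-1)
    return sorted(out,reverse=True),r
E
python3 - <<'E'
from h import *
d=get_image("scene"); o,r=row(d); print("y,x,score",o,get_obs()["time"]); cv2.imwrite("pics/r1.png",r[:,:,::-1])
E
```

```text
y,x,score [(92.5, 65.5, 0.69), (43.5, 65.5, 0.9), (-9.0, 65.0, 0.9), (-62.0, 65.5, 0.91), (-111.0, 66.0, 0.88)] 12.6
```

View pics/r1.png

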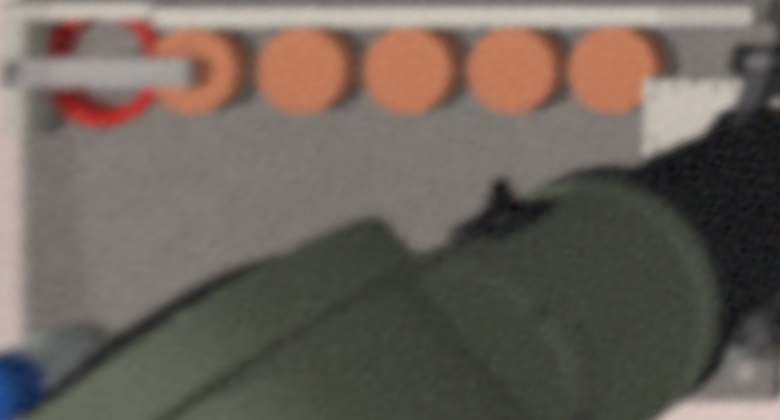

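The rectified scene view shows all five discs on the fence line at x ≈ 65–66 mm. Now I'll lower the ruler and feed from its end.

Emit:
{"api": "carry_out", "payload": {"motion": [{"linear":[0,0,-0.5],"twist":1.5,"jaw":0},{"linear":[0,0,1],"twist":1.5,"jaw":0},{"linear":[0,0,2.5],"twist":1.5,"jaw":0},{"linear":[0,0,3.7],"twist":1.5,"jaw":0},{"linear":[0,0,4],"twist":1.5,"jaw":0},{"linear":[0.5,0,4],"twist":1.5,"jaw":0},{"linear":[1.1,0,4],"twist":1.5,"jaw":0},{"linear":[1.7,0,4],"twist":1.5,"jaw":0},{"linear":[2.3,0,4],"twist":1.5,"jaw":0},{"linear":[2.9,0,4],"twist":1.5,"jaw":0},{"linear":[3.5,0,4],"twist":1.5,"jaw":0},{"linear":[4.1,0,4],"twist":1.5,"jaw":0},{"linear":[4.7,0,4],"twist":1.5,"jaw":0},{"linear":[5.3,0,4],"twist":1.5,"jaw":0},{"linear":[5.8,0,4],"twist":1.5,"jaw":0},{"linear":[6,0,4],"twist":1.5,"jaw":0},{"linear":[6,0,4],"twist":1.5,"jaw":0}]}}

```text
time: 14.02
tcp_pos: [0.5948, -0.2551, 0.0853]
orientation: [[-0.073, 0.997, -0.0], [0.997, 0.073, 0.0], [0.0, -0.0, -1.0]]
ft_force: [0.3, 0.2, -2.1]
opening: 0.153
```

```bash
cat > look.py <<'E'
from h import *
import sys
d=get_image("scene"); r,im=row(d); o=get_obs(); print("y,x,score",r); print(st(o["tcp_pos"][:2]),o["tcp_pos"].round(4),o["ft_force"].round(1),o["time"])
cv2.imwrite(f"pics/{sys.argv[1]}.png",im[:,:,::-1])
E
python3 look.py r2
```

```text
y,x,score [(95.5, 64.5, 0.55), (62.5, 65.0, 0.87), (18.0, 65.0, 0.87), (-26.0, 65.0, 0.87), (-69.0, 65.5, 0.9)]
[  54.7 -208.7] [ 0.5948 -0.2556  0.0853] [ 0.9  0.  -1.6] 14.0667
```

Emit:
{"api": "carry_out", "payload": {"motion": [{"linear":[0.5,0,0],"twist":0,"jaw":0},{"linear":[1,0,0],"twist":0,"jaw":0},{"linear":[1.5,0,0],"twist":0,"jaw":0},{"linear":[2,-0.1,0],"twist":0,"jaw":0},{"linear":[2.5,-0.1,0],"twist":0,"jaw":0},{"linear":[3,-0.1,0],"twist":0,"jaw":0},{"linear":[3.5,-0.1,0],"twist":0,"jaw":0},{"linear":[4,-0.1,0],"twist":0,"jaw":0},{"linear":[4.4,-0.1,0],"twist":0,"jaw":0},{"linear":[4.8,-0.1,0],"twist":0,"jaw":0},{"linear":[5,-0.1,0],"twist":0,"jaw":0},{"linear":[5,-0.1,0],"twist":0,"jaw":0}]}}

```text
time: 15.07
tcp_pos: [0.5902, -0.2053, 0.0853]
orientation: [[-0.073, 0.997, -0.0], [0.997, 0.073, 0.0], [0.0, -0.0, -1.0]]
ft_force: [0.8, -0.0, -2.1]
opening: 0.145
```

```bash
python3 look.py r3
```

```text
y,x,score [(145.5, 48.5, 0.36), (101.5, 64.0, 0.48), (68.5, 64.5, 0.87), (24.0, 64.5, 0.87), (-19.5, 65.0, 0.89)]
[  55.  -158.7] [ 0.5902 -0.2058  0.0853] [-0.3  0.2 -1. ] 15.1167
```

View pics/r3.png

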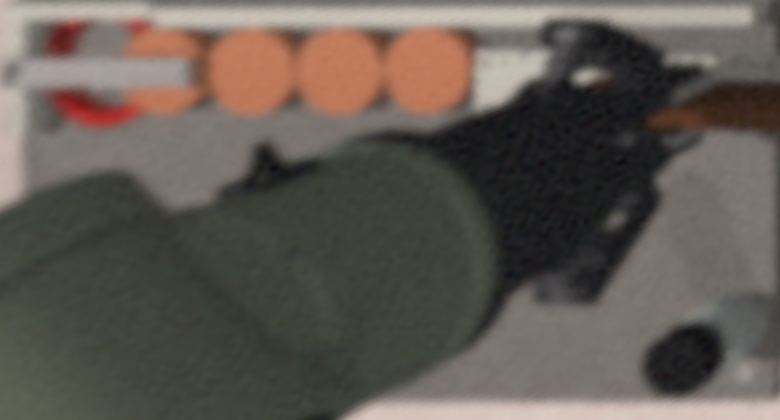

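Emit:
{"api": "carry_out", "payload": {"motion": [{"linear":[0.5,0,0],"twist":0,"jaw":0},{"linear":[1,0,0],"twist":0,"jaw":0},{"linear":[1.5,0,0],"twist":0,"jaw":0},{"linear":[2,-0.1,0],"twist":0,"jaw":0},{"linear":[2.5,-0.1,0],"twist":0,"jaw":0},{"linear":[3,-0.1,0],"twist":0,"jaw":0},{"linear":[3.5,-0.1,0],"twist":0,"jaw":0},{"linear":[3.9,-0.1,0],"twist":0,"jaw":0},{"linear":[4.2,-0.1,0],"twist":0,"jaw":0},{"linear":[4.4,-0.1,0],"twist":0,"jaw":0},{"linear":[4.4,-0.1,0],"twist":0,"jaw":0}]}}

```text
time: 16.03
tcp_pos: [0.586, -0.1616, 0.0853]
orientation: [[-0.072, 0.997, -0.0], [0.997, 0.072, 0.0], [0.0, -0.0, -1.0]]
ft_force: [0.5, 0.4, -1.9]
opening: 0.147
```

```bash
python3 look.py r4
```

```text
y,x,score [(145.5, 48.0, 0.36), (100.5, 64.5, 0.48), (67.5, 64.0, 0.87), (24.5, 65.5, 0.89)]
[  55.1 -114.7] [ 0.586  -0.162   0.0853] [ 0.1 -0.3 -1.5] 16.0833
```

Emit:
{"api": "carry_out", "payload": {"motion": [{"linear":[0.5,0,0],"twist":0,"jaw":0},{"linear":[1,0,0],"twist":0,"jaw":0},{"linear":[1.5,0,0],"twist":0,"jaw":0},{"linear":[2,-0.1,0],"twist":0,"jaw":0},{"linear":[2.5,-0.1,0],"twist":0,"jaw":0},{"linear":[3,-0.1,0],"twist":0,"jaw":0},{"linear":[3.5,-0.1,0],"twist":0,"jaw":0},{"linear":[3.9,-0.1,0],"twist":0,"jaw":0},{"linear":[4.2,-0.1,0],"twist":0,"jaw":0},{"linear":[4.4,-0.1,0],"twist":0,"jaw":0},{"linear":[4.4,-0.1,0],"twist":0,"jaw":0}]}}

```text
time: 17.0
tcp_pos: [0.5818, -0.1179, 0.0853]
orientation: [[-0.072, 0.997, -0.0], [0.997, 0.072, 0.0], [0.0, -0.0, -1.0]]
ft_force: [0.2, 0.5, -1.9]
opening: 0.148
```

```bash
python3 look.py r5
```

```text
y,x,score [(145.0, 48.0, 0.36), (101.0, 64.0, 0.48), (68.0, 64.5, 0.89)]
[ 55.2 -70.7] [ 0.5818 -0.1182  0.0853] [ 0.3 -0.3 -1.5] 17.05
```

View pics/r5.png

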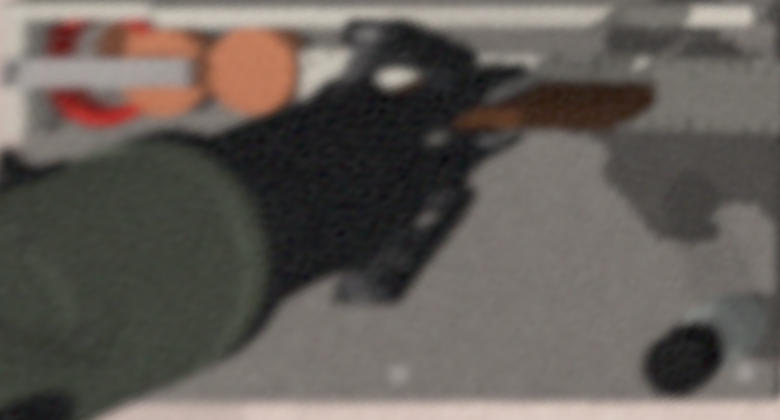

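Emit:
{"api": "carry_out", "payload": {"motion": [{"linear":[0.5,0,0],"twist":0,"jaw":0},{"linear":[1,0,0],"twist":0,"jaw":0},{"linear":[1.5,0,0],"twist":0,"jaw":0},{"linear":[2,-0.1,0],"twist":0,"jaw":0},{"linear":[2.5,-0.1,0],"twist":0,"jaw":0},{"linear":[2.9,-0.1,0],"twist":0,"jaw":0},{"linear":[3.2,-0.1,0],"twist":0,"jaw":0},{"linear":[3.5,-0.1,0],"twist":0,"jaw":0},{"linear":[3.7,-0.1,0],"twist":0,"jaw":0},{"linear":[3.8,-0.1,0],"twist":0,"jaw":0},{"linear":[3.8,-0.1,0],"twist":0,"jaw":0},{"linear":[3.8,-0.1,0],"twist":0,"jaw":0}]}}

```text
time: 18.05
tcp_pos: [0.5781, -0.0807, 0.0853]
orientation: [[-0.072, 0.997, -0.0], [0.997, 0.072, -0.0], [-0.0, -0.0, -1.0]]
ft_force: [0.1, 0.5, -1.0]
opening: 0.15
```

```bash
python3 look.py r6
python3 - <<'E'
import cv2
a=cv2.imread("pics/r5.png")[0:160,0:390]; b=cv2.imread("pics/r6.png")[0:160,0:390]
cv2.imwrite("pics/cmp.png",cv2.resize(cv2.vconcat([a,b]),None,fx=1.8,fy=1.8))
E
```

```text
y,x,score [(144.5, 48.0, 0.46), (141.0, 81.0, 0.42), (104.0, 63.5, 0.54)]
[ 55.1 -33.1] [ 0.578  -0.0807  0.0853] [-0.6 -0.5 -2.7] 18.1
```

View pics/cmp.png

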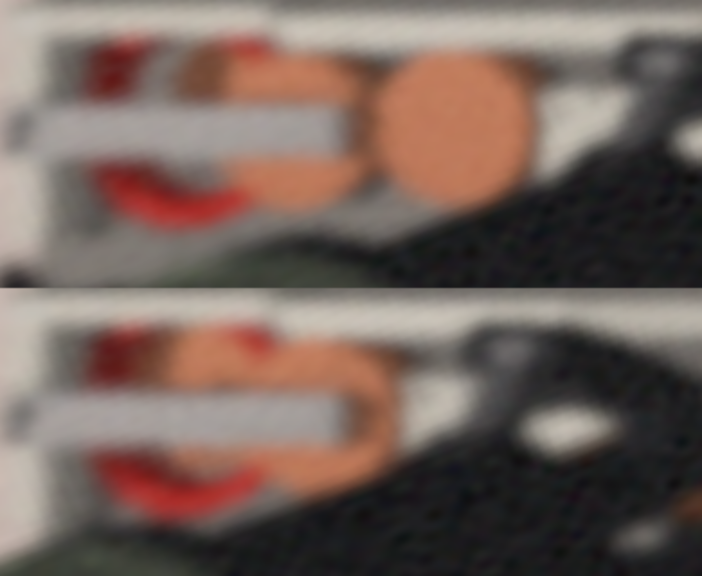

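Emit:
{"api": "carry_out", "payload": {"motion": [{"linear":[-0.5,0,0],"twist":0,"jaw":0},{"linear":[-1.2,0,0],"twist":0,"jaw":0},{"linear":[-2,-0.2,0],"twist":0,"jaw":0},{"linear":[-3,-0.8,0],"twist":0,"jaw":0},{"linear":[-4,-1.8,0],"twist":0,"jaw":0},{"linear":[-4,-3,0],"twist":0,"jaw":0},{"linear":[-4,-4.2,0],"twist":0,"jaw":0},{"linear":[-4,-5,0],"twist":0,"jaw":0},{"linear":[-4,-5,0],"twist":0,"jaw":0}]}}

```text
time: 18.85
tcp_pos: [0.5291, -0.125, 0.0855]
orientation: [[-0.07, 0.998, -0.001], [0.998, 0.07, 0.0], [0.0, -0.001, -1.0]]
ft_force: [0.3, 0.7, -2.0]
opening: 0.151
```

```bash
python3 look.py r7
python3 - <<'E'
from h import *
d=get_image("scene"); r=rect(d); hp=S+.066*X+.15*Y
h=cv2.cvtColor(d["img"],cv2.COLOR_RGB2HSV); terra=((h[...,0]>3)&(h[...,0]<14)&(h[...,1]>95)&(h[...,1]<190)&(h[...,2]>55))
for z in(.03,.04,.05,.06,.07,.08):
    p=proj(d,[*hp,z]); print(z,p.round(1))
c=d["img"][165:215,325:385]
cv2.imwrite("pics/hole.png",cv2.resize(c,None,fx=10,fy=10,interpolation=cv2.INTER_CUBIC)[:,:,::-1])
E
```

```text
y,x,score [(145.5, 48.0, 0.43), (141.0, 81.0, 0.42), (100.5, 66.0, 0.59)]
[  3.4 -72.1] [ 0.5305 -0.1246  0.0855] [ 0.4  0.5 -1.3] 18.9
0.03 [352.9 198.1]
0.04 [353.1 195.6]
0.05 [353.3 193. ]
0.06 [353.5 190.4]
0.07 [353.7 187.8]
0.08 [353.9 185.1]
```

View pics/hole.png

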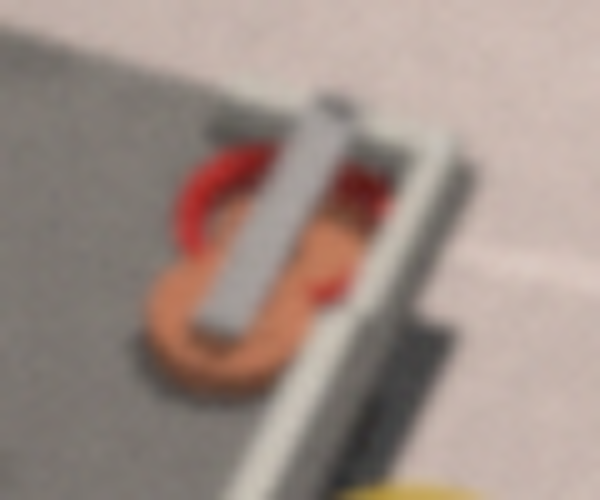

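The hole crop shows the fourth disc below the rim, with the near red arc in front of it. One disc is left on the deck against the fence. I'll lay the ruler down on the deck, clear of the jars and the disc.

Emit:
{"api": "carry_out", "payload": {"motion": [{"linear":[1,0,0],"twist":0,"jaw":0},{"linear":[2,0,0],"twist":0,"jaw":0},{"linear":[3,0,0],"twist":0,"jaw":0},{"linear":[3,0,0.05],"twist":0,"jaw":0},{"linear":[3,0,0.1],"twist":0,"jaw":0},{"linear":[3,0,0.15],"twist":0,"jaw":0},{"linear":[3,0,0.18],"twist":0,"jaw":0},{"linear":[3,0,0.18],"twist":0,"jaw":0}]}}

```text
time: 19.62
tcp_pos: [0.5291, -0.094, 0.0838]
orientation: [[-0.072, 0.997, 0.0], [0.997, 0.072, 0.001], [0.0, 0.0, -1.0]]
ft_force: [-1.8, 4.1, 6.6]
opening: 0.15
```

Contact with the deck is felt. Release, rise, and move off.

Emit:
{"api": "carry_out", "payload": {"motion": [{"linear":[0,0,0],"twist":0,"jaw":30},{"linear":[0,0,0],"twist":0,"jaw":70},{"linear":[0,0,0],"twist":0,"jaw":70},{"linear":[0,0,0],"twist":0,"jaw":70},{"linear":[0,0,0],"twist":0,"jaw":70},{"linear":[0,0,-1],"twist":0,"jaw":70},{"linear":[0,0,-3],"twist":0,"jaw":70},{"linear":[0,0,-6],"twist":0,"jaw":70},{"linear":[0,0,-10],"twist":0,"jaw":70},{"linear":[0,0,-14],"twist":0,"jaw":70},{"linear":[0,0,-17],"twist":0,"jaw":70},{"linear":[0,0,-17],"twist":0,"jaw":70}]}}

```text
time: 20.62
tcp_pos: [0.5307, -0.095, 0.2596]
orientation: [[-0.071, 0.997, 0.008], [0.997, 0.071, 0.0], [-0.0, 0.008, -1.0]]
ft_force: [0.1, 0.2, 0.1]
opening: 0.7
```

Emit:
{"api": "carry_out", "payload": {"motion": [{"linear":[-4,0,-17],"twist":0,"jaw":70},{"linear":[-4,0,0],"twist":0,"jaw":70},{"linear":[-8,0,0],"twist":0,"jaw":70},{"linear":[-12,0,0],"twist":0,"jaw":70},{"linear":[-16,-1,0],"twist":0,"jaw":70},{"linear":[-20,-3,0],"twist":0,"jaw":70},{"linear":[-24,-5,0],"twist":0,"jaw":70},{"linear":[-28,-7,0],"twist":0,"jaw":70},{"linear":[-32,-9,0],"twist":0,"jaw":70},{"linear":[-36,-11,0],"twist":0,"jaw":70},{"linear":[-40,-13,0],"twist":0,"jaw":70},{"linear":[-40,-13,0],"twist":0,"jaw":70},{"linear":[-40,-13,0],"twist":0,"jaw":70}]}}

```text
time: 21.7
tcp_pos: [0.4239, -0.5071, 0.2542]
orientation: [[-0.066, 0.998, -0.002], [0.998, 0.066, -0.002], [-0.002, -0.002, -1.0]]
ft_force: [-0.0, -0.4, 0.9]
opening: 0.703
```

Run:
```python
from h import *
o=get_obs(); print(o["tcp_pos"],o["ft_force"].round(1),o["time"],o["opening"])
hp=S+.066*X+.15*Y
for n in("top","scene"):
    d=get_image(n)
    print(n,[(a,c,st(w)) for a,c,w in discs(d) if abs(st(w)[0])<95 and abs(st(w)[1])<190], row(d)[0])
    # which stack height fits the terracotta seen in the hole: mask the mouth, compare disc top at z
    h=cv2.cvtColor(d["img"],cv2.COLOR_RGB2HSV).astype(int)
    m=((h[...,0]>4)&(h[...,0]<14)&(h[...,1]>90)&(h[...,1]<175)&(h[...,2]>70)).astype(np.uint8)
    a=np.linspace(0,6.283,60)
    def ell(r,z):
        M=np.zeros((400,640),np.uint8); cv2.fillPoly(M,[np.array([proj(d,[hp[0]+r*np.cos(t),hp[1]+r*np.sin(t),z]) for t in a]).round().astype(np.int32)],1); return M
    mouth=ell(.023,.07); strip=np.zeros((400,640),np.uint8)
    q=[(57,80),(75,80),(75,180),(57,180)]
    cv2.fillPoly(strip,[np.array([proj(d,[*(S+x/1e3*X+y/1e3*Y),.083]) for x,y in q]).round().astype(np.int32)],1)
    ok=mouth&(1-strip)
    for z in(.03,.04,.05,.06,.07,.08):
        e=ell(.022,z); A=(m&ok)>0; B=(e&ok)>0; print(z,"iou",round((A&B).sum()/max(1,(A|B).sum()),2),end=" ")
    print((m&ok).sum(),ok.sum())
    for k in("ruler","underglaze_jar","oxide_jar"):
        for r in landmark_of(k,d)[:1]:
            uv=np.array(r["centre"])[::-1]*[640,400]; print(k,round(r["p"],2),ray(d,uv,.07).round(4))
```

```text
[ 0.42387347 -0.507066    0.25420092] [-0.  -0.4  0.9] 21.7 0.7032834169232469
top [(np.int32(500), array([273.8, 186.9]), array([ 59.9, 132.6]))] [(151.5, 48.0, 0.6), (103.5, 64.5, 0.48)]
0.03 iou 0.78 0.04 iou 0.8 0.05 iou 0.83 0.06 iou 0.87 0.07 iou 0.79 0.08 iou 0.66 124 162
ruler 0.6 [ 0.532  -0.1024]
underglaze_jar 0.76 [0.4189 0.0976]
scene [(np.int32(295), array([350.1, 191.5]), array([ 64.6, 125.9])), (np.int32(172), array([300.9, 222. ]), array([ -9.4, -21.1]))] [(145.5, 48.5, 0.43), (141.5, 81.5, 0.42), (100.0, 65.5, 0.59), (-2.5, -6.0, 0.36), (-60.5, -7.0, 0.36)]
0.03 iou 0.12 0.04 iou 0.27 0.05 iou 0.48 0.06 iou 0.75 0.07 iou 0.67 0.08 iou 0.51 59 91
ruler 0.73 [ 0.5317 -0.1036]
underglaze_jar 0.56 [0.4238 0.1091]
oxide_jar 0.83 [ 0.4723 -0.2247]
```

```bash
python3 -c "
from bench import *
print(sign_off())"
```

```text
the job is handed in; nothing more can be done
None
```

The job is handed in at about 22 s of robot time. By my last checks the tube under the hole holds four discs, level with its red line.

- **Sweep:** I picked up the ruler by its grip and swept all five discs against the fence with it. Before feeding, they measured 65–66 mm in stand x, against a nominal 66 mm.
- **Feed:** I pushed the row along the fence with the ruler's end, one disc at a time. The red tube is the one under the hole, so it needed four discs. In both camera views the stack's top fits best at a height of 60 mm, which is the red line.
- **Spare disc:** The fifth disc lies on the deck against the fence at about y = 106 mm, some 44 mm short of the hole centre. That figure comes from the ruler's end position. The camera fit gave 100–103 mm, pulled low by the hold-down strip covering part of the disc. Either way it is clear of the hole.
- **Ruler:** It lies flat on the deck's free middle, not back on the table. The arm has moved well away and touches nothing.
- **Bystanders:** The last jar positions agree with the first ones within the detector's few-millimetre scatter. The network did not find the oxide jar in the final top view, but it did in the scene view. I did not re-measure the strip, bottle or bowl at the end; the arm was not planned to touch any of them, and no move showed an unexpected force.

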